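Flip a relay board over the wall of a soldering frame

ROBOT

A 6-joint arm with a two-finger parallel gripper is mounted at the origin on a cart in front of the work surface, level with it; the furniture and walls round the work are solid. World frame = base frame: x ahead of the robot, y to its left, z up, the work surface at z = 0. Lengths are in m, angles in degrees, forces in N, time in s.
With the tool pointing down it reaches from about 0.3 to 0.75 m from the base axis. Payload 8.5 kg.
Tool frame: the origin (TCP) lies between the finger pads; the fingertips stand env.finger_overhang ahead of it and the grasp point (between the pads) lies 2 mm behind it (env.finger_overhang is the distance from the TCP to the fingertips, in m); z points along the fingers, y is the line along which they close (so a half turn about z gives the same grasp; the last joint's range is limited). The gripper opens to 85 mm and grips with 20 to 120 N. Pads are 22 mm wide; open, the fingers measure 114 mm over their backs; the gripper's body (76 mm by 85 mm) begins 54 mm behind the grasp point. The pads swing forward as they close: fully open they stand 13 mm farther back than shut.
Start: joints at [-87.966, 21.807, 74.336, -0, 83.858, -12.336], TCP at [0.136, -0.533, 0.248] pointing down, gripper open.
Joint ranges: [-178.18, 178.18], [-50.72, 133.34], [12.68, 142.11], [-81.47, 261.47], [9.98, 163.14], [-165.26, 165.26]. Speed limits (degrees/s): [136.94, 136.94, 180, 180, 180, 180].

INTERFACE

Orientations are given as a 3x3 rotation matrix whose columns are the frame's x, y, z axes.
In Python, from rig import env gives the robot as it stands. The module is installed in compiled form; this text tells all that it offers.
- The arm moves only by the tool jog_arm, never from a script. Its arguments are lists of equal length, an entry for each row: "hand": the finger opening in m, from 0 to 0.0854; "travel": the shift along the world's x, y, z in m, a list of three; "yaw": the turn about the world's z in rad. A call has exactly 5 rows; each row shifts and turns the commanded pose from where the row before left it; what a row does not reach is not made up. A row lasts 1/8 s, in which the tool goes at most 62.5 mm and 10.7 degrees, less where a joint would pass 70% of its speed; a pose out of reach is approached as far as the arm can. A call is refused whole if a number of a shift passes 0.0625 or a number of a turn 0.188, either way. A call with a gripper value outside its range is refused whole. The fingers move at their own pace and stop on an object; "grip_force" is the grip in N (left out, the last holds). Time passes only in rows, so rows that do not move let the fingers close, or fill a call up. It gives the time, the measured TCP pose, the force, the opening and the grip force at its end, in the units of the state.
- env.observe(): the state, without advancing time (a new reading comes with each control period).
- env.get_image(name): name is "scene" or "top" or "wrist"; returns the picture (480x640x3 uint8, red, green, blue); there is no depth.
- env.calibration(name): a dict with "fx", "fy", "cx", "cy" (pixels), "position" and "rotation" of the camera in the world; the wrist camera has in their place "hand_eye" (4x4, takes a point from camera to tool coordinates, whose origin is the TCP and whose axes are the flange's). Camera axes: x right, y down, z forward; pixel columns grow to the right and rows downward; lengths in m; the calibration is good to about 2 mm. The wrist camera is an equidistant fisheye: a pixel r from the principal point sees the ray r / f radians off the axis. A picture is of the moment at which its call begins: read the wrist's pose just before it. calibration takes no time and is no camera call.
- env.close_job(): hands the job in; it is judged then, once.
The state is a dict: "time_s": time; "q": joint angles; "qvel": joint speeds; "joint_efforts": joint torques, N m; "position": TCP position; "tool_rot": TCP orientation; "ft_force": force on the tool from outside, world axes, zero at the start; "wrist_torque": the same for the moment, N m; "grip_width": finger opening in m; "gripper_force": force on a finger pad.
Only numpy, scipy, OpenCV 4.12 (cv2) and the standard library are available. Lean on these libraries where they do the work, as an engineer would, in place of code of your own. Each camera call takes 0.05 s, during which the arm holds its last target. There are 200 camera calls.

TASK

Turn the relay board over into the soldering frame so that it can be soldered, without picking it up: with the fingertips alone push it across the table, far edge first, against the frame's front wall until it tips up on that edge, stands, and falls over the wall onto the rails, solder side up. Then push it fully home between the side cheeks, against the two stops at the far end of the rails. Do not pinch or lift the board (the far edge stays low all the time), and leave the other things on the table alone.

Things in the scene. Friction and masses are not known exactly. Their poses are not given: they have to be found in the camera images.
- relay_board: Loose brown circuit board, flat on the table in front of the soldering frame, component side up: 100 (x) x 110 (y) x 3.2 mm, about 0.11 kg, centre of mass 9 mm from the middle towards -x. Origin: centre of its lower (solder) face; z points up at the start and down once it is turned over; x points from the terminal strip to the bare far edge, roughly towards the frame at the start.
- far_edge (a point): Middle of the board's bare far edge (opposite the terminal strip), at its lower face: x = +50 mm, y = z = 0 in the board's axes. This edge meets the wall; it faces the robot when the board lies in the frame. The board is bare from here back to the relays, 62 mm.
- near_edge (a point): Middle of the board's near edge, at its lower face: x = -50 mm, y = z = 0 in the board's axes. On this edge stands a grey terminal strip, 68 mm long in y; 12.5 mm wide, its flat outer face flush with the edge, its top 19.7 mm above the board's lower face. This edge ends up at the far stops.
- relay_row (a point): Middle of the row of four black relays next to the terminal strip, on the board's top face: x = -22 mm, y = 0, z = 3.2 mm in the board's axes. The row is 66 mm long in y, 19 mm in x and 15 mm high above the top face. Beyond its two ends the board is bare for 22 mm to the side edges.
- frame: Bare aluminium soldering frame screwed to the table, cannot move: 110 mm deep (x), 150 mm wide (y), with a screwed-down lug at each side (98 mm from the middle, 11 mm high). Origin: centre of its underside; x points away from the robot into the frame, away from the wall. Behind the wall two rails 24 mm high run along x, 88 mm apart inside; components hang between them, floor 3 mm above the table.
- wall_foot (a point): Point on the table at the middle of the foot of the frame's front wall: x = -55 mm, y = z = 0 in the frame's axes. The wall is smooth, upright, 24 mm high (as high as the rails), 10 mm thick and as wide as the frame; its outer face looks along -x, to the robot. Pressed at about 10 N against it, the board swings up about its far edge when the fingertips on the strip follow round in an arc about this foot (friction about 0.6).
- nest (a point): Middle of a fully home board on the rails, at rail height: x = -9 mm, y = 0, z = 24 mm in the frame's axes; a turned board's origin then lies 3.2 mm above. Two dark stops, 10 mm high, stand on the rails' far ends, faces at x = +41 mm, so a home board sticks out 4 mm before the wall. Bevelled cheeks along the rails, 31 mm high, leave it 4 mm each side and guide it in from 8 mm off the middle.
- label_roll: White roll of labels, 54 mm across and 30 mm high, standing loose near the left front corner of the table; leave it alone. Origin: centre of its underside.
- driver_slot: Yellow-handled screwdriver, 167 mm long and 22 mm thick, lying loose along the left edge of the table; leave it alone. Origin: under its middle.
- glue_bottle: White glue bottle with red nozzle, 36 mm across and 100 mm high, standing loose at the left edge of the table beside the frame; leave it alone. Origin: centre of its underside.

How it is judged:
By the outcome, as a careful person would: the job done as asked, in the order asked, and still so for the second after the job is handed in, with the robot touching nothing.
It also fails if it takes over 72 s, if anything falls off the work surface, if the arm or the gripper's body presses on something with over 40 N, if the wrist force passes 120 N, or if a joint passes its speed limit or range.

## Working session

There is one attempt and no reset: what is moved stays moved. The work goes in short steps, Python scripts to look and compute and a tool call to move; the robot and the scene stay as the last step left them, time stands still between calls to the robot, and variables do not carry over. Pictures are saved under pics/ and viewed, at most 10 in all, crops included, and the job is handed in when it is done.

Besides the shell and the picture viewer there is one more tool, called after ">>>" as name(argument=value, ...) on one line, values as JSON. jog_arm: Moves the arm, as the interface text tells. Its arguments: {"type":"object","properties":{"hand":{"type":"array"},"travel":{"type":"array"},"yaw":{"type":"array"},"grip_force":{"type":"number"}},"required":["hand","travel","yaw"]}

```bash
mkdir -p pics; python3 - <<'E'
from rig import env
import cv2
s=env.observe()
print(s['time_s'],s['position'],s['tool_rot'],s['grip_width'],env.finger_overhang)
for n in("scene","top"):
    im=env.get_image(n); cv2.imwrite(f"pics/{n}0.png",im[:,:,::-1]); print(n,env.calibration(n))
print(env.calibration("wrist"))
E
```

```text
0.0 [ 0.13647995 -0.5325183   0.24769811] [[ 9.68710965e-01  2.48191581e-01 -7.53381833e-05]
 [ 2.48191418e-01 -9.68709877e-01  1.48098453e-03]
 [ 2.94587050e-04 -1.45334424e-03 -9.99998901e-01]] 0.0851859088985171 0.017
scene {'fx': 439.8062282799839, 'fy': 439.8062282799839, 'cx': 318.45735919561747, 'cy': 235.3624901920208, 'position': array([-0.03370031,  0.70500987,  0.50369887]), 'rotation': array([[-0.64178103, -0.4075899 ,  0.64960571],
       [-0.76676334,  0.32577364, -0.55312341],
       [ 0.0138231 , -0.85307796, -0.52160034]])}
top {'fx': 536.7016131080926, 'fy': 536.7016131080926, 'cx': 317.4131252335168, 'cy': 243.17133224932792, 'position': array([0.39501667, 0.20421949, 0.90608573]), 'rotation': array([[-2.71299722e-02, -9.92230303e-01,  1.21420718e-01],
       [-9.99624519e-01,  2.73961409e-02,  5.22939674e-04],
       [-3.84533569e-03, -1.21360940e-01, -9.92600995e-01]])}
{'fx': 371.64829954431775, 'fy': 371.64829954431775, 'cx': 321.11988079492596, 'cy': 240.99070238204524, 'hand_eye': array([[-7.43245257e-04, -9.44627372e-01, -3.28144139e-01,
         8.41833701e-02],
       [ 9.99999423e-01, -9.56616065e-04,  4.88812301e-04,
        -2.75548562e-04],
       [-7.75653434e-04, -3.28143587e-01,  9.44627538e-01,
        -1.24712759e-01],
       [ 0.00000000e+00,  0.00000000e+00,  0.00000000e+00,
         1.00000000e+00]])}
```

View pics/top0.png

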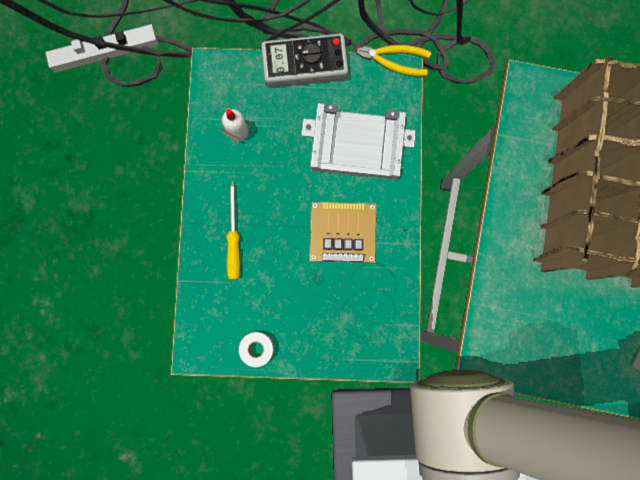

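View pics/scene0.png

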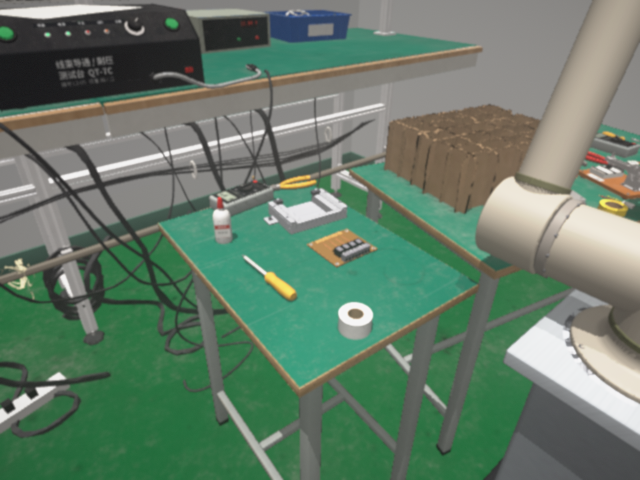

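The top view shows the board with corners at about (310,202), (376,203), (375,262) and (309,261), its strip towards the robot. The frame is at about (360,140) and slightly rotated, with its wall along the lower side, about (311,172)–(402,178). The scene view shows the same layout: board at (342,246), frame at (305,210). I'll enlarge crops next for precise pixels.

```bash
python3 - <<'E'
import cv2
a=cv2.imread("pics/top0.png")[90:275,295:425]
a=cv2.resize(a,None,fx=4,fy=4,interpolation=cv2.INTER_CUBIC)
cv2.imwrite("pics/c1.png",cv2.resize(cv2.imread("pics/top0.png")[90:190,295:425],None,fx=6,fy=6,interpolation=cv2.INTER_CUBIC)[:600,:780])
b=cv2.imread("pics/top0.png")[195:270,300:385]
cv2.imwrite("pics/c2.png",cv2.resize(b,None,fx=8,fy=8,interpolation=cv2.INTER_CUBIC))
E
```

```text
(no output)
```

View pics/c1.png

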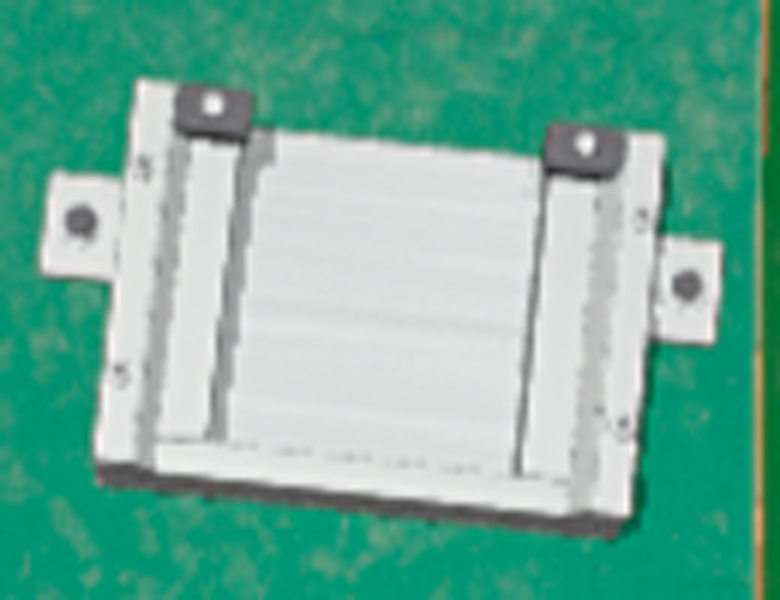

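View pics/c2.png

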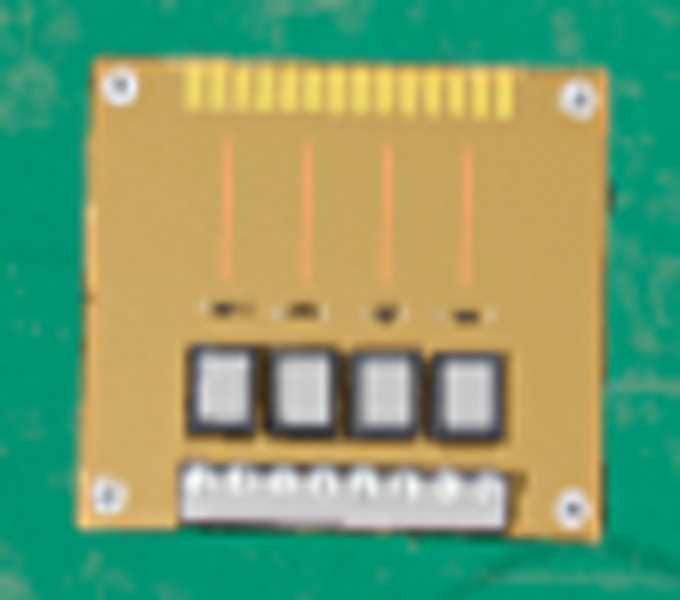

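The c1 crop shows the frame: cheek-top corners at (137,80), (662,135), (97,462) and (632,515), lug screws at (82,222) and (687,285), and the wall foot from (97,483) to (615,538). The c2 crop shows the board corners at (93,60), (608,70), (603,540) and (78,527), with the strip on the near edge.

```bash
cat > h.py <<'E'
import numpy as np
from rig import env
from scipy.optimize import least_squares
def proj(n,P):
    c=env.calibration(n); p=(np.atleast_2d(P)-c['position'])@c['rotation']
    return np.c_[c['fx']*p[:,0]/p[:,2]+c['cx'],c['fy']*p[:,1]/p[:,2]+c['cy']]
def back(n,uv,z):
    c=env.calibration(n); uv=np.atleast_2d(uv)
    d=np.c_[(uv[:,0]-c['cx'])/c['fx'],(uv[:,1]-c['cy'])/c['fy'],np.ones(len(uv))]@c['rotation'].T
    return c['position']+d*((z-c['position'][2])/d[:,2])[:,None]
def fit(local,world):
    l=np.array(local,float);w=np.array(world)[:,:2]
    f=lambda p:(np.c_[np.cos(p[2])*l[:,0]-np.sin(p[2])*l[:,1]+p[0],np.sin(p[2])*l[:,0]+np.cos(p[2])*l[:,1]+p[1]]-w).ravel()
    r=least_squares(f,[.5,0,0]); return r.x,r.fun.reshape(-1,2)
E
python3 - <<'E'
from h import *
np.set_printoptions(precision=4,suppress=True)
u=lambda a,o,f:np.array(o)+(np.array(a)+.5)/f-.5
f1=u([(137,80),(662,135),(97,462),(632,515),(82,222),(687,285)],(295,90),6)
z=np.array([.031]*4+[.011]*2)
W=back("top",f1,z)
p,r=fit([(.055,.075),(.055,-.075),(-.055,.075),(-.055,-.075)],W[:4]); print("frame",p,np.degrees(p[2]));print(r); print(W)
b=u([(93,60),(608,70),(603,540),(78,527)],(300,195),8)
W=back("top",b,np.array([.0032]*4))
p,r=fit([(.05,.055),(.05,-.055),(-.05,-.055),(-.05,.055)],W); print("board",p,np.degrees(p[2]));print(r);
# heights / project to scene
print(proj("scene",W))
import cv2
im=cv2.imread("pics/scene0.png")[180:275,255:390]
cv2.imwrite("pics/c3.png",cv2.resize(im,None,fx=5.9,fy=5.9,interpolation=cv2.INTER_CUBIC))
E
```

```text
frame [ 0.6766  0.1313 -0.1304] -7.470320494820121
[[-0.0008  0.0003]
 [ 0.     -0.0008]
 [ 0.0005  0.0005]
 [ 0.0003  0.    ]]
[[0.7417 0.1982 0.031 ]
 [0.7214 0.0506 0.031 ]
 [0.6313 0.2123 0.031 ]
 [0.612  0.0641 0.031 ]
 [0.7076 0.215  0.011 ]
 [0.684  0.042  0.011 ]]
board [ 0.5238  0.1612 -0.0518] -2.9685159567751365
[[-0.      0.0001]
 [-0.0005  0.0002]
 [ 0.0003  0.0002]
 [ 0.0002 -0.0005]]
[[308.2089 243.9133]
 [347.8827 228.4027]
 [379.1185 248.3245]
 [337.9576 266.3826]]
```

View pics/c3.png

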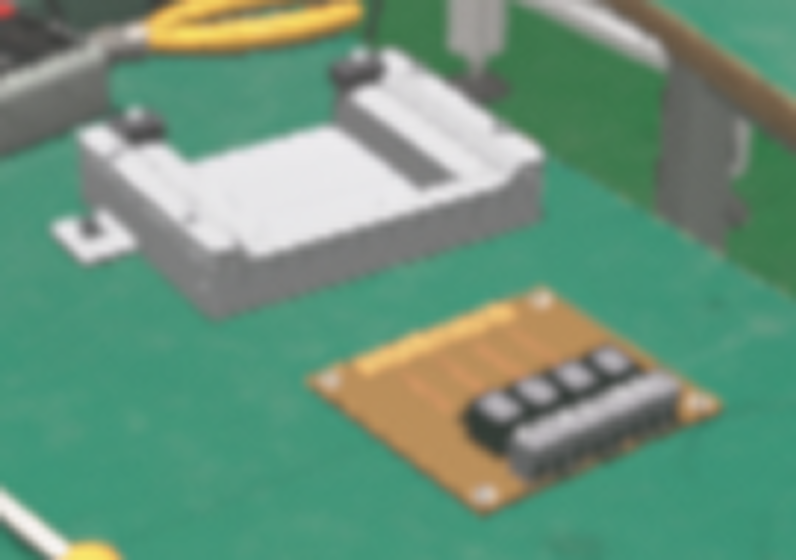

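The scene crop agrees with the top-view fit to about 1 px: left board corner (307,245), right (377,249), near (337,267). In frame axes the board is 50 mm short of the wall, 10 mm to the left and yawed +4.5°. I'll first nudge its left side square to the frame, then push.

>>> jog_arm(hand=[0.03,0.03,0.03,0.03,0.03], travel=[[0.015,0.05,0],[0.02,0.055,0],[0.02,0.055,0],[0.02,0.055,0],[0.02,0.055,0]], yaw=[-0.0764,-0.0764,-0.0764,-0.0764,-0.0764], grip_force=60)

```text
time_s: 0.72
position: [0.2317, -0.2609, 0.2481]
tool_rot: [[0.991, -0.134, 0.0], [-0.134, -0.991, 0.0], [0.0, -0.0, -1.0]]
ft_force: [1.1, -1.0, 0.4]
grip_width: 0.0302
gripper_force: 0.0
```

>>> jog_arm(hand=[0.03,0.03,0.03,0.03,0.03], travel=[[0.03,0.05,0],[0.03,0.05,0],[0.03,0.05,0],[0.03,0.05,0],[0.03,0.05,0]], yaw=[0,0,0,0,0])

```text
time_s: 1.35
position: [0.3821, -0.0108, 0.2484]
tool_rot: [[0.991, -0.131, 0.0], [-0.131, -0.991, -0.0], [0.0, 0.0, -1.0]]
ft_force: [-0.7, -0.7, 0.1]
grip_width: 0.0302
gripper_force: 0.0
```

>>> jog_arm(hand=[0.03,0.03,0.03,0.03,0.03], travel=[[0.03,0.053,0],[0.03,0.053,0],[0.03,0.053,0],[0.03,0.054,0],[0.033,0.054,-0.02]], yaw=[0,0,0,0,0])

```text
time_s: 1.98
position: [0.5336, 0.2533, 0.2301]
tool_rot: [[0.991, -0.13, 0.003], [-0.13, -0.991, 0.0], [0.002, -0.001, -1.0]]
ft_force: [0.8, -1.7, 0.6]
grip_width: 0.0303
gripper_force: 0.0
```

>>> jog_arm(hand=[0.03,0.03,0.03,0.03,0.03], travel=[[0,0,-0.05],[0,0,-0.05],[0,0,-0.05],[0,0,-0.04],[0,0,-0.015]], yaw=[0,0,0,0,0])

```text
time_s: 2.6
position: [0.5315, 0.2508, 0.0223]
tool_rot: [[0.991, -0.131, -0.004], [-0.131, -0.991, -0.001], [-0.004, 0.001, -1.0]]
ft_force: [0.1, -0.2, 0.0]
grip_width: 0.03
gripper_force: 0.0
```

>>> jog_arm(hand=[0.03,0.03,0.03,0.03,0.03], travel=[[0,0,-0.002],[0,0,-0.002],[0,0,-0.001],[0,0,-0.001],[0,0,0]], yaw=[0,0,0,0,0])

```text
time_s: 3.22
position: [0.5327, 0.2511, 0.0188]
tool_rot: [[0.991, -0.131, 0.0], [-0.131, -0.991, 0.0], [0.0, -0.0, -1.0]]
ft_force: [0.5, -0.5, -0.1]
grip_width: 0.0299
gripper_force: 0.0
```

>>> jog_arm(hand=[0.03,0.03,0.03,0.03,0.03], travel=[[0,0,0],[0,0,-0.001],[0,0,-0.001],[0,0,0],[0,0,0]], yaw=[0,0,0,0,0])

```text
time_s: 3.85
position: [0.5326, 0.2511, 0.0166]
tool_rot: [[0.991, -0.131, 0.0], [-0.131, -0.991, 0.0], [0.0, -0.0, -1.0]]
ft_force: [-0.2, -0.8, 4.2]
grip_width: 0.0299
gripper_force: 1.6
```

>>> jog_arm(hand=[0.03,0.03,0.03,0.03,0.03], travel=[[0,0,-0.001],[0,0,-0.001],[0,0,0],[0,0,0],[0,0,0]], yaw=[0,0,0,0,0])

```text
time_s: 4.47
position: [0.5326, 0.2511, 0.0165]
tool_rot: [[0.991, -0.131, 0.001], [-0.131, -0.991, 0.0], [0.001, -0.0, -1.0]]
ft_force: [-7.3, -1.9, 21.0]
grip_width: 0.03
gripper_force: 10.6
```

>>> jog_arm(hand=[0.03,0.03,0.03,0.03,0.03], travel=[[0,0,0.003],[-0.0004,-0.003,0],[-0.0004,-0.003,0],[-0.0004,-0.003,0],[0,0,0]], yaw=[0,0,0,0,0])

```text
time_s: 5.1
position: [0.5313, 0.2418, 0.0173]
tool_rot: [[0.991, -0.131, -0.0], [-0.131, -0.991, -0.0], [-0.0, 0.0, -1.0]]
ft_force: [-0.2, -0.2, -1.0]
grip_width: 0.0302
gripper_force: 0.0
```

>>> jog_arm(hand=[0.03,0.03,0.03,0.03,0.03], travel=[[-0.0003,-0.0025,0],[-0.0003,-0.0025,0],[0,0,0],[0,0,0],[0,0,0]], yaw=[0,0,0,0,0])

```text
time_s: 5.72
position: [0.5308, 0.2371, 0.0175]
tool_rot: [[0.991, -0.131, 0.0], [-0.131, -0.991, 0.0], [0.0, -0.0, -1.0]]
ft_force: [-0.4, -0.6, -0.2]
grip_width: 0.0297
gripper_force: 0.0
```

```bash
python3 - <<'E'
from rig import env
import cv2
a=env.get_image("top")[:,:,::-1]; b=env.get_image("scene")[:,:,::-1]
cv2.imwrite("pics/top1.png",a)
A=cv2.resize(a[160:275,290:390],None,fx=4,fy=4,interpolation=cv2.INTER_CUBIC)
B=cv2.resize(b[180:280,300:390],None,fx=4,fy=4.6,interpolation=cv2.INTER_CUBIC)
cv2.imwrite("pics/d1.png",cv2.hconcat([A,B]))
E
```

```text
(no output)
```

View pics/d1.png

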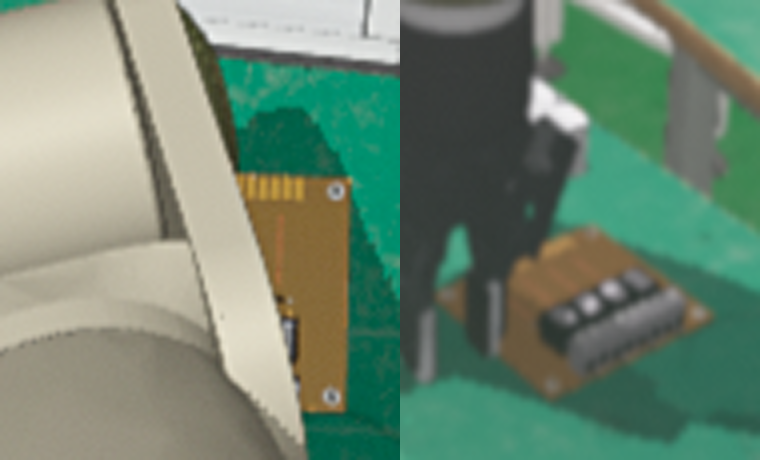

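The left panel shows the board's right corners at about (377,204) and (376,263), so it has moved roughly 2 mm to the right. The right panel shows the outer finger touching its left edge. About 8 mm more is needed.

>>> jog_arm(hand=[0.03,0.03,0.03,0.03,0.03], travel=[[-0.0004,-0.003,0],[-0.0004,-0.003,0],[-0.0003,-0.0023,0],[0,0,0],[0,0.005,0]], yaw=[0,0,0,0,0])

```text
time_s: 6.45
position: [0.5297, 0.2337, 0.0175]
tool_rot: [[0.991, -0.131, -0.0], [-0.131, -0.991, -0.0], [-0.0, 0.0, -1.0]]
ft_force: [0.9, 0.2, -0.5]
grip_width: 0.03
gripper_force: 0.0
```

>>> jog_arm(hand=[0.03,0.03,0.03,0.03,0.03], travel=[[0,0.02,0],[-0.02,0.02,0.02],[-0.05,0.01,0.02],[-0.06,0,0],[-0.04,0,0]], yaw=[0,0,0,0,0])

```text
time_s: 7.08
position: [0.357, 0.2848, 0.0578]
tool_rot: [[0.992, -0.129, -0.0], [-0.129, -0.992, 0.0], [-0.0, -0.0, -1.0]]
ft_force: [0.2, 0.6, -0.1]
grip_width: 0.03
gripper_force: 0.0
```

```bash
cat >> h.py <<'E'
def board(n="top"):
    import cv2
    im=env.get_image(n); cv2.imwrite("pics/tmp.png",im[:,:,::-1])
    h=cv2.cvtColor(im,cv2.COLOR_RGB2HSV)
    m=cv2.inRange(h,(8,60,60),(30,255,255)); m[:150]=0;m[330:]=0;m[:,:290]=0;m[:,410:]=0
    cs=cv2.findContours(m,cv2.RETR_EXTERNAL,cv2.CHAIN_APPROX_NONE)[0]
    c=max(cs,key=cv2.contourArea)
    W=back(n,c[:,0,:].astype(float),np.full(len(c),.0032))[:,:2]
    r=cv2.minAreaRect((W*1000).astype(np.float32)); return r,cv2.contourArea(c)
E
python3 - <<'E'
from h import *
print(board())
E
```

```text
(((521.3961181640625, 150.45657348632812), (109.90608978271484, 100.81364440917969), 85.45496368408203), 3331.0)
```

>>> jog_arm(hand=[0.03,0.03,0.03,0.03,0.03], travel=[[0,-0.05,0],[0.01,-0.05,0],[0.04,-0.025,-0.01],[0.039,0,-0.021],[0,0,0]], yaw=[0,0,0,0,0])

```text
time_s: 7.75
position: [0.4508, 0.1591, 0.0254]
tool_rot: [[0.991, -0.132, 0.0], [-0.132, -0.991, 0.0], [0.0, -0.0, -1.0]]
ft_force: [-1.8, 0.5, 0.2]
grip_width: 0.03
gripper_force: 0.0
```

>>> jog_arm(hand=[0.03,0.03,0.03,0.03,0.03], travel=[[0,0,0],[0,0,0],[0,0,0],[0,0,0],[0,0,0]], yaw=[0,0,0,0,0])

```text
time_s: 8.38
position: [0.4486, 0.1588, 0.0266]
tool_rot: [[0.991, -0.131, 0.0], [-0.131, -0.991, 0.0], [0.0, -0.0, -1.0]]
ft_force: [0.4, -0.1, 0.0]
grip_width: 0.0301
gripper_force: 0.0
```

>>> jog_arm(hand=[0.03,0.03,0.03,0.03,0.03], travel=[[0.008,-0.001,0],[0.01,-0.0013,0],[0.01,-0.0013,0],[0.01,-0.0013,0],[0.008,-0.001,0]], yaw=[0,0,0,0,0])

```text
time_s: 9.0
position: [0.4954, 0.1527, 0.0264]
tool_rot: [[0.991, -0.131, 0.0], [-0.131, -0.991, -0.0], [0.0, 0.0, -1.0]]
ft_force: [-2.0, -0.7, 1.6]
grip_width: 0.0299
gripper_force: 0.8
```

>>> jog_arm(hand=[0.03,0.03,0.03,0.03,0.03], travel=[[0.004,-0.0005,0],[0.004,-0.0005,0],[0.002,-0.0003,0],[0,0,0],[0,0,0]], yaw=[0,0,0,0,0])

```text
time_s: 9.62
position: [0.5047, 0.1516, 0.0265]
tool_rot: [[0.991, -0.131, 0.0], [-0.131, -0.991, -0.0], [0.0, -0.0, -1.0]]
ft_force: [0.1, 0.2, -0.4]
grip_width: 0.0301
gripper_force: 0.0
```

```bash
python3 - <<'E'
from h import *
import cv2
print(board()); a=cv2.imread("pics/tmp.png"); b=env.get_image("scene")[:,:,::-1]
A=cv2.resize(a[130:260,300:410],None,fx=3.5,fy=3.5,interpolation=cv2.INTER_CUBIC)
B=cv2.resize(b[180:271,270:370],None,fx=4,fy=5,interpolation=cv2.INTER_CUBIC)
cv2.imwrite("pics/d2.png",cv2.hconcat([A,B[:455]]))
E
```

```text
(((614.8157348632812, 157.11270141601562), (30.094327926635742, 75.6991958618164), 15.897144317626953), 187.0)
```

View pics/d2.png

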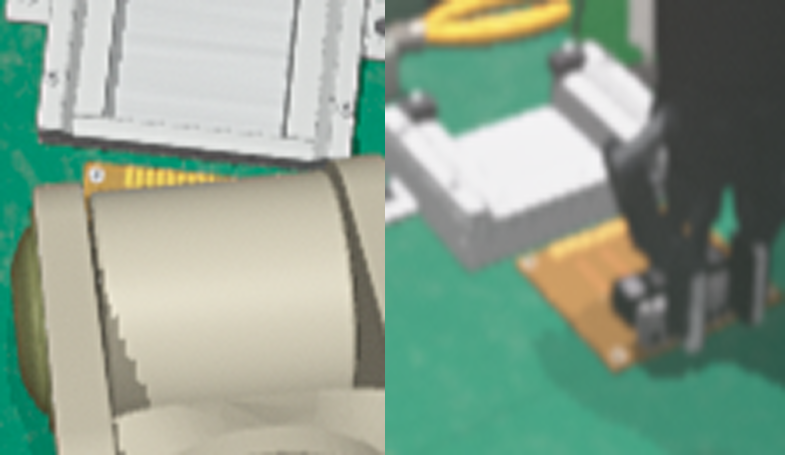

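The far-left board corner is at about (323.9,176.4) in the top image, with a small gap still left to the wall. The right panel shows both fingers on the strip, right of the middle.

```bash
python3 - <<'E'
from h import *
c=np.array([.6221,.1385]); R=np.array([[.9915,-.13],[.13,.9915]])
for uv in[(323.9,176.4),(361.7,181.0),(328.6,180.0)]:
    print((R@(back("top",uv,np.array([.0032]))[0,:2]-c))*1000)
E
```

```text
[-7.95980548 51.29501478]
[ -9.37320174 -14.14746084]
[-13.43429669  42.61301685]
```

The board is square, but sits 3.7 mm right of the middle. I'll nudge its right side +3.7 mm before tipping it.

>>> jog_arm(hand=[0.03,0.03,0.03,0.03,0.03], travel=[[-0.012,0,0.01],[0,-0.03,0.04],[0.017,-0.033,0],[0.037,-0.033,0],[0,0,-0.025]], yaw=[0,0,0,0,0])

```text
time_s: 10.35
position: [0.5492, 0.0534, 0.0532]
tool_rot: [[0.991, -0.134, 0.006], [-0.134, -0.991, -0.001], [0.006, 0.0, -1.0]]
ft_force: [0.1, 0.2, -0.5]
grip_width: 0.0299
gripper_force: 0.0
```

>>> jog_arm(hand=[0.03,0.03,0.03,0.03,0.03], travel=[[0,0,-0.02],[0,0,-0.012],[0,0,0],[0,0,0],[0,0,0]], yaw=[0,0,0,0,0])

```text
time_s: 10.98
position: [0.547, 0.0556, 0.0202]
tool_rot: [[0.991, -0.131, 0.001], [-0.131, -0.991, -0.0], [0.001, -0.0, -1.0]]
ft_force: [-0.1, -0.4, -0.3]
grip_width: 0.0301
gripper_force: 0.0
```

>>> jog_arm(hand=[0.03,0.03,0.03,0.03,0.03], travel=[[0,0,-0.0025],[0.0005,0.0045,0],[0.0006,0.0045,0],[0.0006,0.0045,0],[0,0,0]], yaw=[0,0,0,0,0])

```text
time_s: 11.6
position: [0.5484, 0.0695, 0.017]
tool_rot: [[0.991, -0.13, 0.0], [-0.13, -0.991, 0.0], [0.0, -0.0, -1.0]]
ft_force: [-1.0, 0.7, -0.3]
grip_width: 0.0301
gripper_force: 0.0
```

>>> jog_arm(hand=[0.03,0.03,0.03,0.03,0.03], travel=[[0,0,0],[-0.001,-0.01,0],[0,-0.01,0.01],[-0.03,-0.01,0.025],[-0.05,0,0.025]], yaw=[0,0,0,0,0])

```text
time_s: 12.22
position: [0.4675, 0.0377, 0.0781]
tool_rot: [[0.991, -0.132, 0.002], [-0.132, -0.991, -0.0], [0.002, 0.0, -1.0]]
ft_force: [-0.6, -0.2, 0.8]
grip_width: 0.0299
gripper_force: 0.0
```

>>> jog_arm(hand=[0.03,0.03,0.03,0.03,0.03], travel=[[-0.05,0,0],[-0.04,0.03,0],[-0.03,0.03,0],[-0.01,0.03,0],[0,0.015,0]], yaw=[0,0,0,0,0])

```text
time_s: 12.85
position: [0.3368, 0.1446, 0.0777]
tool_rot: [[0.991, -0.13, 0.001], [-0.13, -0.991, 0.0], [0.001, -0.0, -1.0]]
ft_force: [0.2, 0.5, 0.2]
grip_width: 0.0298
gripper_force: 0.0
```

```bash
python3 - <<'E'
from h import *
r,a=board();print(r,a)
c=np.array([.6221,.1385]); R=np.array([[.9915,-.13],[.13,.9915]])
print(R@(np.array(r[0])/1000-c)*1000)
E
```

```text
((565.3880615234375, 143.7198486328125), (109.94888305664062, 100.73693084716797), 82.47215270996094) 3255.0
[-56.90846732  -2.19707208]
```

>>> jog_arm(hand=[0.03,0.03,0.03,0.03,0.03], travel=[[0.05,0.003,0],[0.05,0.003,-0.02],[0.04,0.002,-0.02],[0.016,0.001,-0.011],[0,0,0]], yaw=[0,0,0,0,0])

```text
time_s: 13.52
position: [0.4931, 0.1524, 0.0256]
tool_rot: [[0.991, -0.131, -0.001], [-0.131, -0.991, -0.0], [-0.001, 0.0, -1.0]]
ft_force: [-0.1, -0.1, -0.1]
grip_width: 0.0298
gripper_force: 0.0
```

>>> jog_arm(hand=[0.03,0.03,0.03,0.03,0.03], travel=[[0,0,0],[0.004,-0.0005,0],[0.004,-0.0005,0],[0.003,-0.0004,0],[0,0,0]], yaw=[0,0,0,0,0])

```text
time_s: 14.15
position: [0.5046, 0.1517, 0.026]
tool_rot: [[0.991, -0.131, 0.0], [-0.131, -0.991, 0.0], [0.0, -0.0, -1.0]]
ft_force: [0.6, 0.6, 0.2]
grip_width: 0.0297
gripper_force: 0.0
```

>>> jog_arm(hand=[0.03,0.03,0.03,0.03,0.03], travel=[[0.002,-0.0003,0],[0.002,-0.0003,0],[0.002,-0.0003,0],[0,0,0],[0,0,0]], yaw=[0,0,0,0,0])

```text
time_s: 14.78
position: [0.5105, 0.1508, 0.026]
tool_rot: [[0.991, -0.131, 0.0], [-0.131, -0.991, -0.0], [0.0, -0.0, -1.0]]
ft_force: [0.1, 0.0, -0.5]
grip_width: 0.0298
gripper_force: 0.0
```

>>> jog_arm(hand=[0.03,0.03,0.03,0.03,0.03], travel=[[0.001,-0.0001,0],[0.001,-0.0001,0],[0,0,0],[0,0,0],[0,0,0]], yaw=[0,0,0,0,0])

```text
time_s: 15.4
position: [0.5121, 0.1506, 0.026]
tool_rot: [[0.991, -0.131, -0.001], [-0.131, -0.991, 0.0], [-0.001, 0.0, -1.0]]
ft_force: [-1.8, -0.1, 1.2]
grip_width: 0.0303
gripper_force: 1.5
```

>>> jog_arm(hand=[0.03,0.03,0.03,0.03,0.03], travel=[[0.001,-0.0001,0],[0,0,0],[0,0,0],[0,0,0],[0,0,0]], yaw=[0,0,0,0,0])

```text
time_s: 16.02
position: [0.5122, 0.1506, 0.0259]
tool_rot: [[0.991, -0.131, -0.003], [-0.131, -0.991, 0.0], [-0.003, 0.0, -1.0]]
ft_force: [-6.6, 0.8, 3.5]
grip_width: 0.0297
gripper_force: 3.5
```

```bash
python3 - <<'E'
import numpy as np
r=100.4;a=np.radians(np.arange(5.3,106,4)); d=np.interp(np.degrees(a),[5.3,45,95],[2,1.6,1.0])
x=-(r-d)*np.cos(a); z=(r-d)*np.sin(a)
x=np.r_[-100+1.4,x]; z=np.r_[9.0,z]
for i in range(len(a)): 
    dx,dz=x[i+1]-x[i],z[i+1]-z[i]
    print(round(np.degrees(a[i]),1),[round(dx*.9915/1000,4),round(-dx*.13/1000,4),round(dz/1000,4)])
E
```

```text
5.3 [np.float64(0.0006), np.float64(-0.0001), np.float64(0.0001)]
9.3 [np.float64(0.0008), np.float64(-0.0001), np.float64(0.0068)]
13.3 [np.float64(0.0013), np.float64(-0.0002), np.float64(0.0067)]
17.3 [np.float64(0.0018), np.float64(-0.0002), np.float64(0.0066)]
21.3 [np.float64(0.0022), np.float64(-0.0003), np.float64(0.0065)]
25.3 [np.float64(0.0027), np.float64(-0.0003), np.float64(0.0063)]
29.3 [np.float64(0.0031), np.float64(-0.0004), np.float64(0.0061)]
33.3 [np.float64(0.0035), np.float64(-0.0005), np.float64(0.0059)]
37.3 [np.float64(0.0039), np.float64(-0.0005), np.float64(0.0056)]
41.3 [np.float64(0.0043), np.float64(-0.0006), np.float64(0.0054)]
45.3 [np.float64(0.0047), np.float64(-0.0006), np.float64(0.005)]
49.3 [np.float64(0.005), np.float64(-0.0007), np.float64(0.0047)]
53.3 [np.float64(0.0053), np.float64(-0.0007), np.float64(0.0044)]
57.3 [np.float64(0.0056), np.float64(-0.0007), np.float64(0.004)]
61.3 [np.float64(0.0059), np.float64(-0.0008), np.float64(0.0036)]
65.3 [np.float64(0.0061), np.float64(-0.0008), np.float64(0.0031)]
69.3 [np.float64(0.0063), np.float64(-0.0008), np.float64(0.0027)]
73.3 [np.float64(0.0065), np.float64(-0.0008), np.float64(0.0023)]
77.3 [np.float64(0.0066), np.float64(-0.0009), np.float64(0.0018)]
81.3 [np.float64(0.0067), np.float64(-0.0009), np.float64(0.0013)]
85.3 [np.float64(0.0068), np.float64(-0.0009), np.float64(0.0009)]
89.3 [np.float64(0.0069), np.float64(-0.0009), np.float64(0.0004)]
93.3 [np.float64(0.0069), np.float64(-0.0009), np.float64(-0.0001)]
97.3 [np.float64(0.0069), np.float64(-0.0009), np.float64(-0.0006)]
101.3 [np.float64(0.0068), np.float64(-0.0009), np.float64(-0.0011)]
105.3 [np.float64(0.0067), np.float64(-0.0009), np.float64(-0.0016)]
```

>>> jog_arm(hand=[0.03,0.03,0.03,0.03,0.03], travel=[[0.0006,-0.0001,0],[0.0008,-0.0001,0.0068],[0.0013,-0.0002,0.0067],[0.0018,-0.0002,0.0066],[0,0,0]], yaw=[0,0,0,0,0])

```text
time_s: 16.65
position: [0.5167, 0.1502, 0.0461]
tool_rot: [[0.991, -0.131, -0.003], [-0.131, -0.991, 0.0], [-0.003, -0.0, -1.0]]
ft_force: [-6.2, 1.9, 1.3]
grip_width: 0.0301
gripper_force: 3.4
```

>>> jog_arm(hand=[0.03,0.03,0.03,0.03,0.03], travel=[[0.0023,-0.0003,0.0065],[0.0027,-0.0003,0.0063],[0.0031,-0.0004,0.0061],[0.0035,-0.0005,0.0059],[0,0,0]], yaw=[0,0,0,0,0])

```text
time_s: 17.27
position: [0.5287, 0.1486, 0.0712]
tool_rot: [[0.991, -0.131, -0.002], [-0.131, -0.991, 0.0], [-0.002, -0.0, -1.0]]
ft_force: [-7.3, 1.6, 5.0]
grip_width: 0.0301
gripper_force: 3.8
```

```bash
python3 - <<'E'
from h import *
import cv2
b=env.get_image("scene")[:,:,::-1]
cv2.imwrite("pics/d3.png",cv2.resize(b[150:280,250:390],None,fx=4,fy=4,interpolation=cv2.INTER_CUBIC))
E
```

```text
(no output)
```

View pics/d3.png

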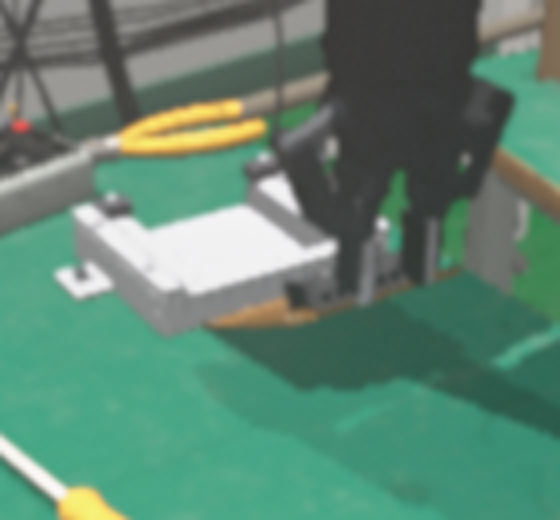

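The board is swinging up: its far edge sits at the wall foot (210,322 to 300,320) and both fingertips are on the strip at (310–430,280). I'll continue the arc.

>>> jog_arm(hand=[0.03,0.03,0.03,0.03,0.03], travel=[[0.0039,-0.0005,0.0056],[0.0043,-0.0006,0.0054],[0.0047,-0.0006,0.005],[0.005,-0.0007,0.0047],[0,0,0]], yaw=[0,0,0,0,0])

```text
time_s: 17.95
position: [0.5473, 0.1461, 0.0923]
tool_rot: [[0.991, -0.131, 0.0], [-0.131, -0.991, 0.0], [0.0, -0.0, -1.0]]
ft_force: [-6.1, 1.1, 6.2]
grip_width: 0.0303
gripper_force: 4.2
```

>>> jog_arm(hand=[0.03,0.03,0.03,0.03,0.03], travel=[[0.0053,-0.0007,0.0044],[0.0056,-0.0007,0.004],[0.0059,-0.0008,0.0036],[0,0,0],[0,0,0]], yaw=[0,0,0,0,0])

```text
time_s: 18.58
position: [0.5644, 0.1438, 0.1043]
tool_rot: [[0.991, -0.131, 0.001], [-0.131, -0.991, 0.0], [0.001, -0.0, -1.0]]
ft_force: [-4.0, -0.0, 6.3]
grip_width: 0.0302
gripper_force: 3.6
```

>>> jog_arm(hand=[0.03,0.03,0.03,0.03,0.03], travel=[[0.0061,-0.0008,0.0031],[0.0063,-0.0008,0.0027],[0.0065,-0.0008,0.0022],[0,0,0],[0,0,0]], yaw=[0,0,0,0,0])

```text
time_s: 19.2
position: [0.5838, 0.1412, 0.1125]
tool_rot: [[0.991, -0.131, 0.002], [-0.131, -0.991, -0.0], [0.002, -0.0, -1.0]]
ft_force: [-1.5, -0.2, 6.3]
grip_width: 0.0299
gripper_force: 3.2
```

>>> jog_arm(hand=[0.03,0.03,0.03,0.03,0.03], travel=[[0.0066,-0.0009,0.0018],[0.0067,-0.0009,0.0013],[0.0068,-0.0009,0.0009],[0,0,0],[0,0,0]], yaw=[0,0,0,0,0])

```text
time_s: 19.82
position: [0.6039, 0.1385, 0.1163]
tool_rot: [[0.991, -0.131, 0.002], [-0.131, -0.991, -0.0], [0.002, -0.0, -1.0]]
ft_force: [-0.4, -0.5, 6.6]
grip_width: 0.0299
gripper_force: 3.1
```

>>> jog_arm(hand=[0.03,0.03,0.03,0.03,0.03], travel=[[0.0069,-0.0009,0.0004],[0.0069,-0.0009,-0.0001],[0.0069,-0.0009,-0.0004],[0,0,0],[0,0,0]], yaw=[0,0,0,0,0])

```text
time_s: 20.45
position: [0.6248, 0.1358, 0.1163]
tool_rot: [[0.991, -0.131, 0.003], [-0.131, -0.991, -0.0], [0.003, -0.0, -1.0]]
ft_force: [-0.6, -1.1, 5.6]
grip_width: 0.03
gripper_force: 3.3
```

```bash
python3 - <<'E'
from h import *
import cv2
b=env.get_image("scene")[:,:,::-1]
cv2.imwrite("pics/d4.png",cv2.resize(b[150:280,250:390],None,fx=4,fy=4,interpolation=cv2.INTER_CUBIC))
E
```

```text
(no output)
```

View pics/d4.png

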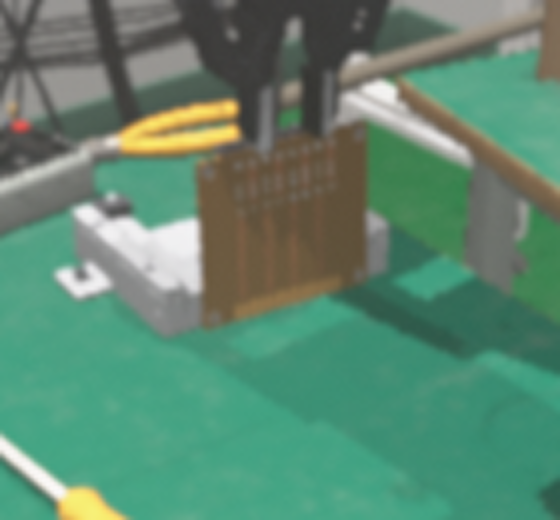

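The board now stands upright against the wall, solder side to the robot, with the fingertips on top of the strip. I'll continue so that it tips over.

>>> jog_arm(hand=[0.03,0.03,0.03,0.03,0.03], travel=[[0.0069,-0.0009,-0.001],[0.0069,-0.0009,-0.0015],[0.0069,-0.0009,-0.002],[0,0,0],[0,0,0]], yaw=[0,0,0,0,0])

```text
time_s: 21.12
position: [0.6447, 0.1333, 0.1111]
tool_rot: [[0.991, -0.131, 0.001], [-0.131, -0.991, -0.0], [0.001, -0.0, -1.0]]
ft_force: [1.4, -1.0, 3.4]
grip_width: 0.0299
gripper_force: 2.1
```

>>> jog_arm(hand=[0.03,0.03,0.03,0.03,0.03], travel=[[0.0065,-0.0009,-0.0025],[0.0065,-0.0009,-0.003],[0.0065,-0.0009,-0.0035],[0,0,0],[0,0,0]], yaw=[0,0,0,0,0])

```text
time_s: 21.75
position: [0.6639, 0.1307, 0.1018]
tool_rot: [[0.991, -0.131, -0.0], [-0.131, -0.991, 0.0], [-0.0, 0.0, -1.0]]
ft_force: [0.7, 0.4, -0.2]
grip_width: 0.03
gripper_force: 0.0
```

```bash
python3 - <<'E'
from h import *
import cv2
b=env.get_image("scene")
cv2.imwrite("pics/s5.png",b[:,:,::-1])
h=cv2.cvtColor(b,cv2.COLOR_RGB2HSV)[150:280,285:360]
m=cv2.inRange(h,(8,60,30),(28,255,255)); m[:30]=0
c=max(cv2.findContours(m,0,2)[0],key=cv2.contourArea); r=cv2.minAreaRect(c); print(cv2.boxPoints(r)+[285,150],cv2.contourArea(c))
b=cv2.imread("pics/d4.png")
h=cv2.cvtColor(cv2.resize(b,None,fx=.25,fy=.25),cv2.COLOR_BGR2HSV)[:,35:110]
m=cv2.inRange(h,(8,60,30),(28,255,255)); m[:30]=0
c=max(cv2.findContours(m,0,2)[0],key=cv2.contourArea); r=cv2.minAreaRect(c); print(cv2.boxPoints(r)+[285,150],cv2.contourArea(c))
E
```

```text
[[287.58507657 209.44398117]
 [342.35684967 194.83817291]
 [348.71369934 218.67634583]
 [293.94192505 233.2821579 ]] 958.0
[[285. 180.]
 [340. 180.]
 [340. 230.]
 [285. 230.]] 1700.5
```

The contact force is gone and the board area in the scene image has shrunk, so it seems to have fallen over. I'll lift clear, back off and measure.

>>> jog_arm(hand=[0.03,0.03,0.03,0.03,0.03], travel=[[-0.02,0.0026,0.03],[-0.06,0.008,0.02],[-0.06,0.008,0],[-0.06,0.008,0],[-0.06,0.008,0]], yaw=[0,0,0,0,0])

```text
time_s: 22.42
position: [0.4031, 0.1652, 0.1519]
tool_rot: [[0.991, -0.131, 0.001], [-0.131, -0.991, 0.0], [0.001, -0.0, -1.0]]
ft_force: [1.0, 0.4, 0.5]
grip_width: 0.03
gripper_force: 0.0
```

>>> jog_arm(hand=[0.03,0.03,0.03,0.03,0.03], travel=[[-0.05,0,0],[0,0,-0.05],[0,0,-0.03],[0,0,0],[0,0,0]], yaw=[0,0,0,0,0])

```text
time_s: 23.05
position: [0.3559, 0.1651, 0.0726]
tool_rot: [[0.991, -0.131, 0.002], [-0.131, -0.991, 0.0], [0.001, -0.0, -1.0]]
ft_force: [0.7, 0.4, -0.2]
grip_width: 0.0299
gripper_force: 0.0
```

```bash
python3 - <<'E'
from h import *
import cv2
im=env.get_image("top"); b=env.get_image("scene")
A=cv2.resize(im[85:215,290:420],None,fx=3.5,fy=3.5,interpolation=cv2.INTER_CUBIC)
B=cv2.resize(b[180:271,260:345],None,fx=4,fy=5,interpolation=cv2.INTER_CUBIC)
cv2.imwrite("pics/d5.png",cv2.hconcat([A,B[:455]])[:,:,::-1])
h=cv2.cvtColor(im,cv2.COLOR_RGB2HSV)
m=cv2.inRange(h,(8,60,30),(30,255,255)); m[:95]=0;m[250:]=0;m[:,:290]=0;m[:,410:]=0
c=max(cv2.findContours(m,0,1)[0],key=cv2.contourArea)
W=back("top",c[:,0,:].astype(float),np.full(len(c),.0272))[:,:2]
r=cv2.minAreaRect((W*1000).astype(np.float32)); print(r)
R=np.array([[.9915,-.13],[.13,.9915]])
print((cv2.boxPoints(r)-[622.1,138.5])@R.T)
E
```

```text
((633.212158203125, 134.88119506835938), (110.96965026855469, 101.1462173461914), 81.93244171142578)
[[-39.66050893 -57.0968153 ]
 [ 61.47886004 -58.15219757]
 [ 62.63680694  52.80989381]
 [-38.50256104  53.86526852]]
```

View pics/d5.png

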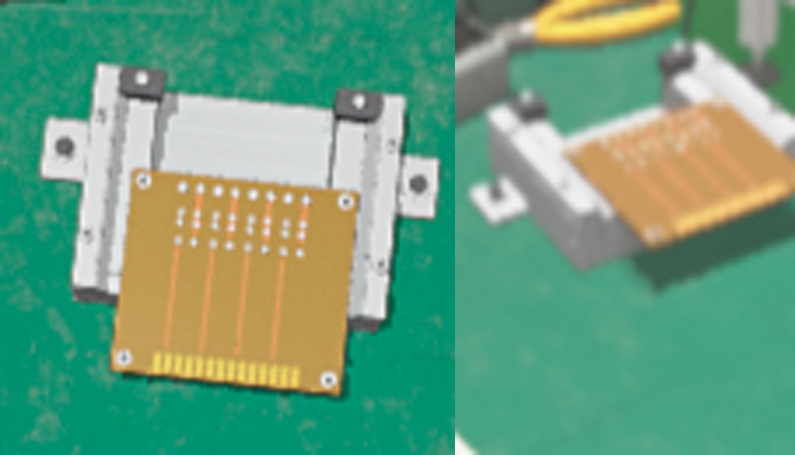

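The board lies on the rails solder side up. Its bare edge is about 39 mm in front of the wall, from (112,370) to (340,393), and it is centred to 2 mm, so it has about 35 mm to go.

>>> jog_arm(hand=[0.03,0.03,0.03,0.03,0.03], travel=[[0.04,-0.004,-0.0352],[0.06,-0.006,0],[0.06,-0.006,0],[0.043,-0.005,0],[0,0,0]], yaw=[0,0,0,0,0])

```text
time_s: 23.78
position: [0.5611, 0.1434, 0.0372]
tool_rot: [[0.991, -0.132, 0.004], [-0.132, -0.991, 0.0], [0.004, -0.001, -1.0]]
ft_force: [-0.7, 0.5, -0.6]
grip_width: 0.0299
gripper_force: 0.0
```

>>> jog_arm(hand=[0.03,0.03,0.03,0.03,0.03], travel=[[0,0,0],[0.004,-0.0005,0],[0.004,-0.0005,0],[0.005,-0.0007,0],[0.005,-0.0007,0]], yaw=[0,0,0,0,0])

```text
time_s: 24.4
position: [0.5764, 0.1416, 0.0364]
tool_rot: [[0.991, -0.131, -0.0], [-0.131, -0.991, 0.0], [-0.0, 0.0, -1.0]]
ft_force: [-1.4, 0.5, 0.5]
grip_width: 0.0302
gripper_force: 0.5
```

>>> jog_arm(hand=[0.03,0.03,0.03,0.03,0.03], travel=[[0.005,-0.0007,0],[0.005,-0.0007,0],[0.005,-0.0006,0],[0.005,-0.0006,0],[0,0,0]], yaw=[0,0,0,0,0])

```text
time_s: 25.02
position: [0.5968, 0.1389, 0.0363]
tool_rot: [[0.991, -0.131, 0.001], [-0.131, -0.991, -0.0], [0.001, -0.0, -1.0]]
ft_force: [-0.1, 0.7, 0.1]
grip_width: 0.0298
gripper_force: 0.0
```

>>> jog_arm(hand=[0.03,0.03,0.03,0.03,0.03], travel=[[0.003,-0.0004,0],[0.003,-0.0004,0],[0.002,-0.0003,0],[0,0,0],[0,0,0]], yaw=[0,0,0,0,0])

```text
time_s: 25.65
position: [0.6043, 0.1379, 0.0364]
tool_rot: [[0.991, -0.131, 0.0], [-0.131, -0.991, -0.0], [0.0, -0.0, -1.0]]
ft_force: [0.3, 0.8, -0.4]
grip_width: 0.0302
gripper_force: 0.0
```

>>> jog_arm(hand=[0.03,0.03,0.03,0.03,0.03], travel=[[0.001,-0.0001,0],[0.001,-0.0001,0],[0,0,0],[0,0,0],[0,0,0]], yaw=[0,0,0,0,0])

```text
time_s: 26.28
position: [0.6063, 0.1377, 0.0364]
tool_rot: [[0.991, -0.131, 0.0], [-0.131, -0.991, -0.0], [0.0, 0.0, -1.0]]
ft_force: [-0.4, -0.4, 0.1]
grip_width: 0.0303
gripper_force: 0.3
```

>>> jog_arm(hand=[0.03,0.03,0.03,0.03,0.03], travel=[[0.001,-0.0001,0],[0.001,-0.0001,0],[0,0,0],[0,0,0],[0,0,0]], yaw=[0,0,0,0,0])

```text
time_s: 26.9
position: [0.6074, 0.1377, 0.0363]
tool_rot: [[0.991, -0.131, -0.002], [-0.131, -0.991, 0.0], [-0.002, 0.0, -1.0]]
ft_force: [-5.1, 1.0, 3.6]
grip_width: 0.0298
gripper_force: 2.7
```

>>> jog_arm(hand=[0.03,0.03,0.03,0.03,0.03], travel=[[0.001,-0.0001,0],[0,0,0],[0,0,0],[0,0,0],[0,0,0]], yaw=[0,0,0,0,0])

```text
time_s: 27.52
position: [0.6075, 0.1377, 0.0363]
tool_rot: [[0.991, -0.131, -0.004], [-0.131, -0.991, 0.0], [-0.004, 0.0, -1.0]]
ft_force: [-9.6, 0.2, 5.8]
grip_width: 0.0301
gripper_force: 4.5
```

It stopped firmly at the home position, xf −14.4 against the expected −14.6. I'll back off and verify.

>>> jog_arm(hand=[0.03,0.03,0.03,0.03,0.03], travel=[[-0.01,0.0013,0],[-0.04,0.005,0],[-0.06,0.008,0.02],[-0.06,0.008,0.03],[-0.06,0,0]], yaw=[0,0,0,0,0])

```text
time_s: 28.15
position: [0.3841, 0.1593, 0.0852]
tool_rot: [[0.991, -0.13, 0.005], [-0.13, -0.991, 0.001], [0.005, -0.001, -1.0]]
ft_force: [0.2, 0.1, -0.5]
grip_width: 0.0304
gripper_force: 0.0
```

>>> jog_arm(hand=[0.03,0.03,0.03,0.03,0.03], travel=[[-0.02,0,0],[0,0,0],[0,0,0],[0,0,0],[0,0,0]], yaw=[0,0,0,0,0])

```text
time_s: 28.78
position: [0.3655, 0.1589, 0.0836]
tool_rot: [[0.991, -0.131, 0.0], [-0.131, -0.991, 0.0], [0.0, -0.0, -1.0]]
ft_force: [0.5, -0.1, 0.8]
grip_width: 0.03
gripper_force: 0.0
```

```bash
python3 - <<'E'
from h import *
import cv2
im=env.get_image("top")
h=cv2.cvtColor(im,cv2.COLOR_RGB2HSV)
m=cv2.inRange(h,(8,60,30),(30,255,255)); m[:95]=0;m[250:]=0;m[:,:290]=0;m[:,410:]=0
c=max(cv2.findContours(m,0,1)[0],key=cv2.contourArea)
W=back("top",c[:,0,:].astype(float),np.full(len(c),.0272))[:,:2]
r=cv2.minAreaRect((W*1000).astype(np.float32)); print(r)
R=np.array([[.9915,-.13],[.13,.9915]])
print((cv2.boxPoints(r)-[622.1,138.5])@R.T)
E
```

```text
((667.4777221679688, 130.88975524902344), (110.13873291015625, 102.86995697021484), 82.2298812866211)
[[ -5.74093421 -56.44461532]
 [ 97.12614153 -56.98399218]
 [ 97.7036209   53.15170774]
 [ -5.16345484  53.6910846 ]]
```

```bash
python3 -c "
from rig import env
print(env.close_job())"
```

```text
the job is handed in; nothing more can be done
None
```

The relay board is turned over into the frame, solder side up, and pushed home against the two stops; it measures within about 2 mm of centre and square to 0.3°, and the job was handed in at about 29 s.

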